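# Stand the gluing weight plumb on the glue-up pad

## Robot

A 6-joint arm with a two-finger parallel gripper is mounted at the origin on a cart in front of the work surface, level with it; the furniture and walls round the work are solid. World frame = base frame: x ahead of the robot, y to its left, z up, the work surface at z = 0. Lengths are in m, angles in rad, forces in N, time in s.
With the tool pointing down it reaches from about 0.325 to 0.75 m from the base axis. Payload 7.6 kg.
Tool frame: the origin (TCP) lies midway between the tips of the shut fingers; the grasp point (between the pads) lies 19 mm behind it; z points along the fingers, y is the line along which they close (so a half turn about z gives the same grasp; the last joint's range is limited). The gripper opens to 85 mm and grips with 20 to 120 N. Pads are 22 mm wide; open, the fingers measure 114 mm over their backs; the gripper's body (76 mm by 85 mm) begins 54 mm behind the grasp point. The pads swing forward as they close: fully open they stand 13 mm farther back than shut.
Start: joints at [1.213, 0.052, 1.401, -0, 1.689, -0.07], TCP at [0.149, 0.503, 0.231] pointing down, gripper open.
Joint ranges: [-2.9, 2.9], [-0.91, 2.17], [0.12, 2.37], [-1.06, 4.2], [0.26, 2.73], [-2.93, 2.93]. Speed limits (rad/s): [2.57, 2.57, 3.01, 3.14, 3.14, 3.14].

## Interface

Orientations are given as [roll, pitch, yaw] about the fixed x, y, z axes, in that order (R = Rz(yaw) Ry(pitch) Rx(roll)).
In Python, from workcell import monitor, viewer, workorder gives the robot as it stands. The module is installed in compiled form; this text tells all that it offers.
- The arm moves only by the tool carry_out, never from a script. Its argument "steps" is a list of rows, each a list of 3 entries, a list of its own where there are three numbers: the shift along the tool's x, y, z in cm, then the turn about the tool's z in degrees, then the opening, from -1 (shut) to 1 (fully open). A call has exactly 8 rows; each row is the pose to reach, as a shift and turn from the pose commanded when the call began, along the tool's axes at that moment; what a row does not reach only later rows make up. A row lasts 1/8 s, in which the tool goes at most 62.5 mm and 10.7 degrees, less where a joint would pass 70% of its speed; a pose out of reach is approached as far as the arm can. A call with a gripper value outside its range is refused whole. The fingers move at their own pace and stop on an object; "newtons" is the grip in N (left out, the last holds). Time passes only in rows, so rows that repeat a pose let the fingers close, or fill a call up. It gives the time, the measured TCP pose, the force, the opening and the grip force at its end, in the units of the state.
- monitor.get_state(): the state, without advancing time (a new reading comes with each control period).
- viewer.grab_frame(name): name is "scene" or "side" or "wrist"; returns the picture (384x512x3 uint8, blue, green, red); there is no depth.
- viewer.calibration(name): a dict with "mtx" (3x3 intrinsics, pixels), "D" ([k1, k2, p1, p2, k3] as OpenCV has them; the pictures are not rectified), "eye" and "attitude" of the camera in the world. Camera axes: x right, y down, z forward; pixel columns grow to the right and rows downward; lengths in m; the calibration is good to about 2 mm. A picture is of the moment at which its call begins: read the wrist's pose just before it. calibration takes no time and is no camera call; for the wrist camera it gives the pose at the moment of the call.
- workorder.close_job(): hands the job in; it is judged then, once.
The state is a dict: "time_s": time; "qpos": joint angles; "joint_velocities": joint speeds; "effort": joint torques, N m; "position": TCP position; "eef_rot": TCP orientation; "wrist_force": force on the tool from outside, world axes, zero at the start; "torque": the same for the moment, N m; "opening": opening from 0.0 (shut) to 1.0 (fully open); "grasp_force": force on a finger pad.
Only numpy, scipy, OpenCV 4.12 (cv2) and the standard library are available. Lean on these libraries where they do the work, as an engineer would, in place of code of your own. Each camera call takes 0.05 s, during which the arm holds its last target. There are 200 camera calls.

## Task

A steel gluing weight lies on its side on the bench. Take it by the two ends of the pin in its round knuckle and lift it clear, ease your grip so that the heavy foot swings down until the weight hangs plumb and still, then tighten the grip again firmly before you set it down. Stand it gently, without dropping it, on its foot on the pad inside the low wooden fence of the glue-up board, let go, and leave everything else where it is.

Things in the scene. Friction and masses are not known exactly. Their poses are not given: they have to be found in the camera images.
- weight_knuckle (a point): Centre of the weight's round steel knuckle (40 mm across, 28 mm wide), half-way between its two pin ends; 20 mm above the bench while it lies. x runs along the weight from foot to knuckle (up when it hangs or stands plumb, level while it lies), y along the pin. Grip along y on the pin's flat square ends: 6 x 6 mm, smooth, 5 mm proud of the knuckle, 38 mm over both.
- weight_foot (a point): Centre of the sole of the weight's square foot, 160 mm from the knuckle centre along -x; same axes as weight_knuckle. The foot is 40 x 40 mm and 30 mm tall; a round stem 14 mm thick joins it to the knuckle. Held by the knuckle, even firmly, the foot sways (period 0.65 s) for about 2 s after a brisk ride; its sway and lean can be felt as a moment at the wrist.
- weight: The steel gluing weight, 180 mm long, about 0.5 kg, centre of mass 117 mm from the knuckle centre toward the foot. Origin: 20 mm below the knuckle centre while it lies; axes as weight_knuckle. It pivots about the gripped pin with friction: 100 N a finger keeps it some 30 degrees off plumb, 35 N lets it swing for seconds, 10 N settles it within 3 degrees. Firm: 50 N a finger or more.
- station_pad (a point): Centre of the top of the cork pad on the glue-up board, 12 mm above the bench; z up, x and y along the fence. The plywood board (124 x 124 x 10 mm, fixed) carries four wooden fence strips round the pad, tops 22 mm above the bench (10 mm above the pad), which leave a square of 62 x 62 mm inside for the 40 mm foot.
- glue_bottle: White glue bottle with a cone tip, 43 x 44 x 143 mm, origin under its centre; leave it alone.
- rivet_tin: Round white rivet tin, 67 mm in diameter, 32 mm tall, origin under its centre; leave it alone.
- dye_jar: Small jar with a black screw cap, 32 mm in diameter, 52 mm tall, origin under its centre; leave it alone.
- beeswax: Block of beeswax, 35 x 52 x 21 mm, origin under its centre; leave it alone.

How it is judged:
On the way:
1. the weight is held firmly in the fingers (over 70 N summed over both fingers), clear of bench and board, hanging plumb within 6 degrees and still, for 0.3 s (contact force between weight and the fingers above 70 N and height (world z) of weight_foot above 0.03 m and angle between weight's own x axis and vertical below 0.105 rad and angular speed of weight below 0.3 rad/s), for 0.3 s.
At the end, for the whole second after the job is handed in: The weight stands upright (within 3 degrees) by itself, its sole flat on the pad (within 3 mm in height) inside the fence (within 17 mm of the pad's centre), at rest and let go (angle between weight's own x axis and vertical below 0.06 rad and horizontal distance between weight_foot and station_pad below 0.017 m and height (world z) of weight_foot below 0.015 m and linear speed of weight below 0.02 m/s); the robot touches nothing.
It fails at once if the weight is let go over the board while its sole is still over 10 mm above the pad (horizontal distance between weight_foot and station_pad below 0.06 m and height (world z) of weight_foot above 0.022 m and contact force between weight and the fingers below 0.3 N).
It fails at once if the weight is banged onto the board (held and faster than 0.3 m/s close above the pad) (horizontal distance between weight_foot and station_pad below 0.06 m and height (world z) of weight_foot below 0.035 m and linear speed of weight above 0.3 m/s and contact force between weight and the fingers above 5 N).
It fails at once if another thing is moved by more than 30 mm (distance of any of glue_bottle, rivet_tin, dye_jar, beeswax from where it was at the start of the episode above 0.03 m).
It also fails if it takes over 64 s, if anything falls off the work surface, if the arm or the gripper's body presses on something with over 40 N, if the wrist force passes 120 N, or if a joint passes its speed limit or range.

## Working session

There is one attempt and no reset: what is moved stays moved. The work goes in short steps, Python scripts to look and compute and a tool call to move; the robot and the scene stay as the last step left them, time stands still between calls to the robot, and variables do not carry over. Pictures are saved under pics/ and viewed, at most 10 in all, crops included, and the job is handed in when it is done.

Besides the shell and the picture viewer there is one more tool, called after "Request:" as name(argument=value, ...), one argument or row to a line, values as JSON. carry_out: Moves the arm, as the interface text tells. Its arguments: {"type":"object","properties":{"steps":{"type":"array"},"newtons":{"type":"number"}},"required":["steps"]}

```bash
mkdir -p pics
cat > h.py <<'E'
import numpy as np, cv2, json
from workcell import monitor, viewer, workorder
def ray(cal,px):
    K=np.array(cal["mtx"],float);D=np.array(cal["D"],float)
    u=cv2.undistortPoints(np.array(px,float).reshape(-1,1,2),K,D).reshape(-1,2)
    return np.c_[u,np.ones(len(u))]
def R(cal):
    from scipy.spatial.transform import Rotation as Ro
    a=np.array(cal["attitude"],float)
    return a if a.shape==(3,3) else (Ro.from_euler('xyz',a).as_matrix() if a.size==3 else Ro.from_quat(a).as_matrix())
def onplane(cal,px,z):
    d=ray(cal,px)@R(cal).T; e=np.array(cal["eye"],float)
    return e+d*((z-e[2])/d[:,2])[:,None]
E
python3 - <<'E'
from h import *
print(monitor.get_state())
ims=[]
for n in ["scene","side","wrist"]:
    c=viewer.calibration(n); print(n,c)
    im=viewer.grab_frame(n); cv2.imwrite(f"pics/{n}0.png",im)
    np.save(f"pics/{n}0.npy",im)
E
```

```text
{'time_s': 0.0, 'qpos': array([ 1.21271754e+00,  5.28407739e-02,  1.40170984e+00, -8.95309622e-06,
        1.68861059e+00, -7.03008298e-02]), 'joint_velocities': array([-6.34593890e-04,  1.65969138e-05, -1.84951311e-04, -7.06439255e-04,
        1.26275029e-03, -4.81169818e-04]), 'effort': array([ 1.37702915e-03, -3.81664038e+01, -3.60185373e+01, -2.60493937e-05,
        6.18179940e-03, -1.13700631e-05]), 'position': array([0.14888265, 0.50313589, 0.23047785]), 'eef_rot': array([-3.14002736e+00, -1.01308521e-04,  2.85381357e+00]), 'wrist_force': array([ 0.39842033,  0.04130952, -0.33716242]), 'torque': array([-0.0123322 , -0.0237334 ,  0.03930752]), 'grasp_force': 0.0, 'opening': 0.9996811616769509}
scene {'mtx': array([[454.21786169,   0.        , 255.41334919],
       [  0.        , 454.21786169, 187.23398716],
       [  0.        ,   0.        ,   1.        ]]), 'D': array([-0.18111963,  0.        ,  0.        ,  0.        ,  0.        ]), 'eye': array([-0.07514854, -0.53340632,  1.03522694]), 'attitude': array([-2.47079699, -0.00460511, -0.79303823])}
side {'mtx': array([[371.47124722,   0.        , 257.22092725],
       [  0.        , 371.47124722, 193.02732425],
       [  0.        ,   0.        ,   1.        ]]), 'D': array([-0.06018191,  0.        ,  0.        ,  0.        ,  0.        ]), 'eye': array([ 0.65725071, -0.82150618,  0.70123133]), 'attitude': array([-2.21005893, -0.01846409,  0.19662589])}
wrist {'mtx': array([[297.26041132,   0.        , 258.75222338],
       [  0.        , 297.26041132, 189.49491614],
       [  0.        ,   0.        ,   1.        ]]), 'D': array([0.01061637, 0.        , 0.        , 0.        , 0.        ]), 'eye': array([0.07561339, 0.52499732, 0.37369918]), 'attitude': array([2.82995171e+00, 1.95523740e-03, 1.28308189e+00])}
```

View pics/scene0.png

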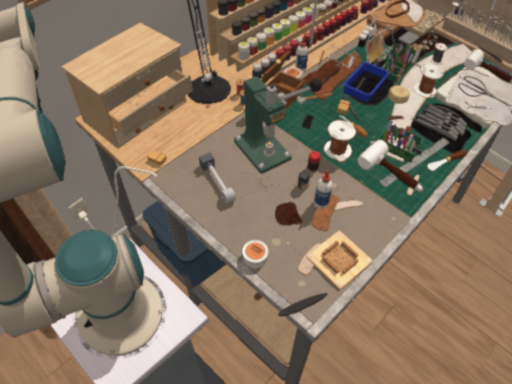

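View pics/side0.png

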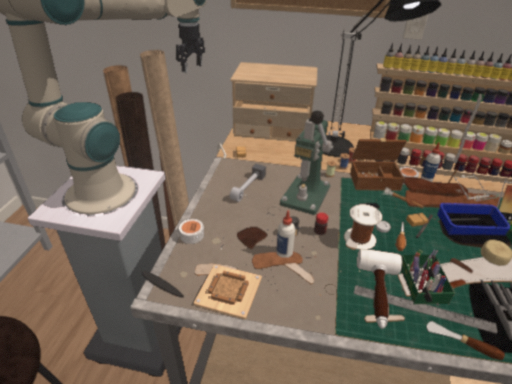

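The scene picture shows the weight lying between about (207,160) and (228,197), and the board at (340,260). In the side picture it lies from (260,170) to (237,192), with the board at (228,290). Next I'll enlarge both to tell the foot from the knuckle.

Run:
```python
from h import *
s=np.load("pics/scene0.npy");d=np.load("pics/side0.npy")
a=cv2.resize(s[145:215,185:255],(400,400),interpolation=cv2.INTER_CUBIC)
b=cv2.resize(d[150:210,220:280],(400,400),interpolation=cv2.INTER_CUBIC)
cv2.imwrite("pics/zoom.png",np.hstack([a,b]))
import json
cs=viewer.calibration("scene");cd=viewer.calibration("side")
print(onplane(cs,[(207,160),(228,197)],.02),onplane(cd,[(260,170),(237,192)],.02))
print(onplane(cs,[(340,260)],.012),onplane(cd,[(229,288)],.012))
```

```text
[[0.47414043 0.20501481 0.02      ]
 [0.42302496 0.0586369  0.02      ]] [[0.47433194 0.20889947 0.02      ]
 [0.42868455 0.07133355 0.02      ]]
[[ 0.48963646 -0.29005204  0.012     ]] [[ 0.49681429 -0.28583991  0.012     ]]
```

View pics/zoom.png

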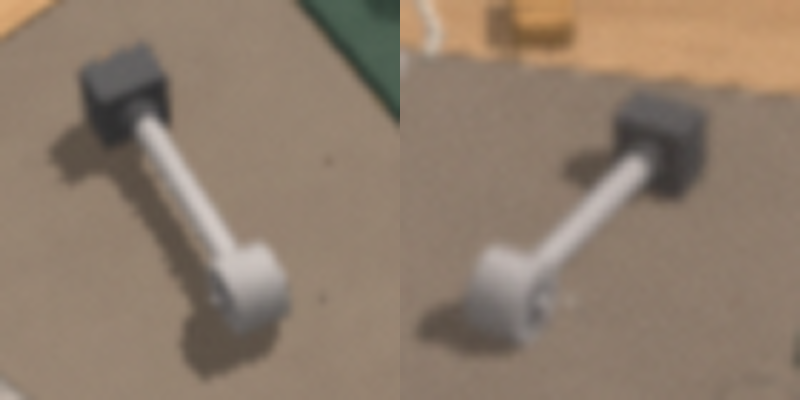

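Run:
```python
from h import *
cs=viewer.calibration("scene");cd=viewer.calibration("side")
print("press base corners",onplane(cs,[(264,170),(290,155),(235,145)],.0).round(3)[:,:2],onplane(cd,[(303,207),(281,200),(328,183)],0).round(3)[:,:2])
print("bottle,jar,jar2,tin,wax", onplane(cs,[(322,206),(303,187),(313,168),(255,258)],0).round(3)[:,:2],onplane(cd,[(286,255),(320,232),(191,235)],0).round(3)[:,:2])
print("fence corners top",onplane(cs,[(337,234),(371,262),(343,287),(309,258)],.02).round(3)[:,:2])
```

```text
press base corners [[0.579 0.068]
 [0.679 0.053]
 [0.589 0.204]] [[0.635 0.067]
 [0.565 0.087]
 [0.704 0.212]]
bottle,jar,jar2,tin,wax [[ 0.598 -0.142]
 [ 0.612 -0.058]
 [ 0.689 -0.032]
 [ 0.345 -0.124]] [[ 0.611 -0.142]
 [ 0.692 -0.034]
 [ 0.346 -0.123]]
fence corners top [[ 0.542 -0.237]
 [ 0.537 -0.354]
 [ 0.43  -0.345]
 [ 0.434 -0.231]]
```

Request:
carry_out(
  steps=[
    [[-4.5,-4,0],10,1],
    [[-9.3,-8.2,0],20,1],
    [[-14.1,-12.4,0],30.5,1],
    [[-18.9,-16.6,0],41,1],
    [[-23.7,-20.8,0.5],51.5,1],
    [[-28.5,-25,1],62,1],
    [[-33,-29,1.5],72.5,1],
    [[-36.5,-32,2],83,1],
  ],
)

```text
time_s: 1.15
position: [0.4089, 0.0908, 0.2111]
eef_rot: [3.141, -0.0, 1.398]
wrist_force: [1.1, 0.7, 0.6]
opening: 1.001
grasp_force: 0.0
```

```bash
cat > w.py <<'E'
from h import *
import sys
s=monitor.get_state(); c=viewer.calibration("wrist")
im=viewer.grab_frame("wrist"); n=sys.argv[1]
cv2.imwrite(f"pics/{n}.png",im); np.save(f"pics/{n}.npy",im); np.savez(f"pics/{n}_c.npz",**c)
print(s["time_s"],s["position"].round(4),s["eef_rot"].round(4),s["wrist_force"].round(1),s["torque"].round(2),s["grasp_force"],s["opening"])
E
python3 w.py w1
```

```text
1.15 [0.4089 0.0908 0.2111] [ 3.1413e+00 -2.0000e-04  1.3979e+00] [1.1 0.7 0.6] [ 0.08 -0.06  0.  ] 0.0 1.0008752341769158
```

View pics/w1.png

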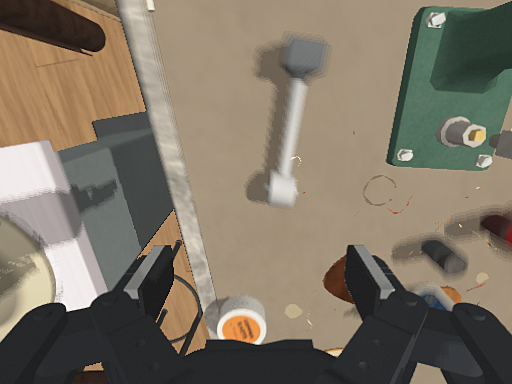

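The wrist picture shows the knuckle at about (283,190), the stem from (297,82) to (287,172), the foot at (304,55), and the fingers at the bottom. Next is a zoom on the knuckle.

Run:
```python
from h import *
c=dict(np.load("pics/w1_c.npz")); im=np.load("pics/w1.npy")
g=im[160:220,255:315]; cv2.imwrite("pics/z2.png",cv2.resize(g,(600,600),interpolation=cv2.INTER_CUBIC))
# stem: bright low-saturation pixels per row
h=cv2.cvtColor(im,cv2.COLOR_BGR2HSV); m=((h[...,1]<40)&(h[...,2]>130))
P=[]
for r in range(80,215,8):
    x=np.where(m[r,260:320])[0]+260
    if len(x): print(r,x.min(),x.max(),len(x))
    if len(x) and 88<=r<=168: P.append(((x.min()+x.max())/2,r))
W=onplane(c,P,.02)[:,:2]; v=cv2.fitLine(W.astype(np.float32),cv2.DIST_L2,0,.01,.01).ravel(); print(v, np.degrees(np.arctan2(v[1],v[0])))
print(onplane(c,[(283,178),(283,190),(283,200),(304,52)],.02).round(4), c["eye"])
```

```text
80 293 300 8
88 291 307 17
96 290 304 15
104 289 302 14
112 287 301 15
120 286 300 15
128 285 298 14
136 284 298 15
144 282 295 14
152 281 294 14
160 279 293 14
168 278 291 14
176 271 294 24
184 270 296 27
192 269 298 30
200 270 294 25
[0.309466   0.9509105  0.45374373 0.12480012] 71.972946
[[0.4362 0.0703 0.02  ]
 [0.434  0.0557 0.02  ]
 [0.4321 0.0433 0.02  ]
 [0.4771 0.1993 0.02  ]] [0.42440458 0.16759236 0.35424745]
```

View pics/z2.png

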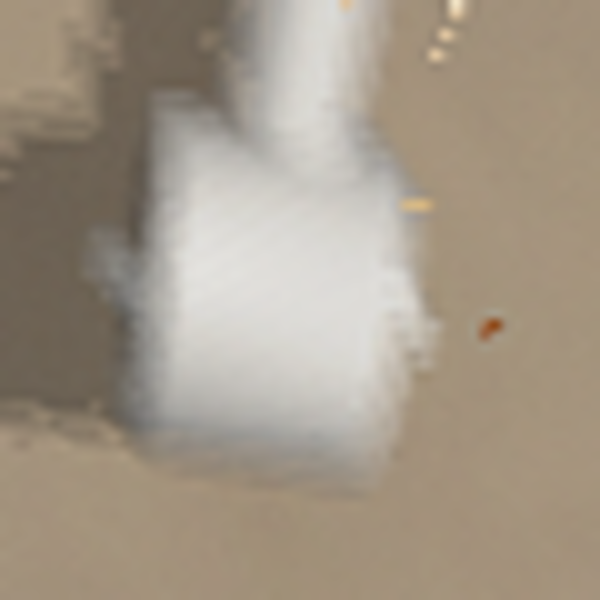

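The zoom shows the pin ends at crop (100,255) and (428,328), which is picture (265,185.5) and (297.8,192.8). I'll centre on those.

Run:
```python
from h import *
c=dict(np.load("pics/w1_c.npz"))
p=onplane(c,[(265.2,185.7),(297.6,192.5)],.021); k=p.mean(0); d=p[1]-p[0]
print(p.round(4),k.round(4),np.linalg.norm(d),np.degrees(np.arctan2(d[1],d[0])))
# stem line offset
v=np.array([.309466,.95091]);q=np.array([.45374,.1248]);print("knuckle off stem axis",np.cross(v,k[:2]-q))
f=onplane(c,[(304,38)],.04);print(f)
s=monitor.get_state(); y=s["eef_rot"][2]; t=s["position"]
tx=np.array([np.cos(y),np.sin(y)]);ty=np.array([np.sin(y),-np.cos(y)])
D=k[:2]-t[:2]; print("shift cm",D@tx*100,D@ty*100,"turn",np.degrees(y)-72, "z to 0.001+", (t[2]-.001)*100)
```

```text
[[0.4142 0.0649 0.021 ]
 [0.4505 0.05   0.021 ]] [0.4323 0.0575 0.021 ] 0.039253316964729904 -22.27245011722223
knuckle off stem axis -0.00048507455659117446
[[0.47542572 0.20945273 0.04      ]]
shift cm -2.495895071689427 2.68010924792567 turn 7.443900910872003 z to 0.001+ 20.90003388800644<stdin>:6: DeprecationWarning: Arrays of 2-dimensional vectors are deprecated. Use arrays of 3-dimensional vectors instead. (deprecated in NumPy 2.0)
```

Request:
carry_out(
  steps=[
    [[-0.6,0.7,3],2,1],
    [[-1.2,1.4,6],4,1],
    [[-1.8,2.1,9],6,1],
    [[-2.5,2.7,12],8,1],
    [[-2.5,2.7,15],8,1],
    [[-2.5,2.7,18],8,1],
    [[-2.5,2.7,20],8,1],
    [[-2.5,2.7,20.8],8,1],
  ],
)

```text
time_s: 2.2
position: [0.4297, 0.0639, 0.002]
eef_rot: [-3.139, 0.001, 1.266]
wrist_force: [0.5, -0.6, -1.0]
opening: 1.004
grasp_force: 0.0
```

```bash
python3 w.py w2
```

```text
2.2 [0.4297 0.0639 0.002 ] [-3.1393e+00  8.0000e-04  1.2657e+00] [ 0.5 -0.6 -1. ] [ 0.03 -0.06 -0.01] 0.0 1.0040411481154696
```

View pics/w2.png

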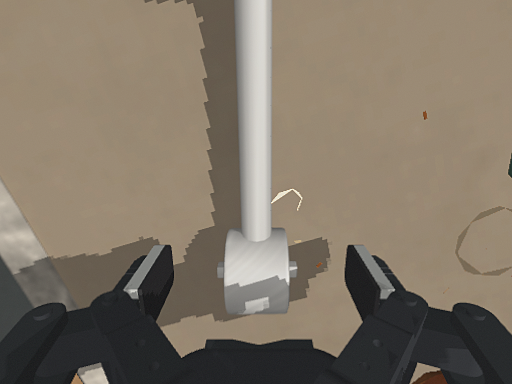

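The knuckle stands between the pads, with pin ends at (220,270) and (292,268). I'll measure the offset.

Run:
```python
from h import *
c=dict(np.load("pics/w2_c.npz"))
p=onplane(c,[(220,270),(292,268)],.021); k=p.mean(0); d=p[1]-p[0]
s=monitor.get_state(); y=s["eef_rot"][2]; t=s["position"]
tx=np.array([np.cos(y),np.sin(y)]);ty=np.array([np.sin(y),-np.cos(y)])
D=k[:2]-t[:2]; print(p,k,t,np.degrees(y)); print("shift cm",D@tx*100,D@ty*100,"pin angle",np.degrees(np.arctan2(d[1],d[0])))
```

```text
[[0.41343615 0.06678172 0.021     ]
 [0.4467485  0.05750743 0.021     ]] [0.43009233 0.06214457 0.021     ] [0.4297163  0.06387128 0.00179048] 72.51570281491333
shift cm -0.15339552142783994 0.08774345701040634 pin angle -15.557422448141033
```

Request:
carry_out(
  steps=[
    [[-0.2,0.1,0],0,1],
    [[-0.2,0.1,0],0,0.3],
    [[-0.2,0.1,0],0,-1],
    [[-0.2,0.1,0],0,-1],
    [[-0.2,0.1,0],0,-1],
    [[-0.2,0.1,0],0,-1],
    [[-0.2,0.1,0],0,-1],
    [[-0.2,0.1,0],0,-1],
  ],
  newtons=80,
)

```text
time_s: 3.25
position: [0.4314, 0.0617, 0.0043]
eef_rot: [3.141, -0.0, 1.266]
wrist_force: [-3.5, -0.6, 7.8]
opening: 0.388
grasp_force: 78.6
```

Request:
carry_out(
  steps=[
    [[-0.2,0.1,-0.6],0,-1],
    [[-0.2,0.1,-1.5],0,-1],
    [[-0.2,0.1,-2.8],0,-1],
    [[-0.2,0.1,-4.2],0,-1],
    [[-0.2,0.1,-5.6],0,-1],
    [[-0.2,0.1,-7],0,-1],
    [[-0.2,0.1,-8],0,-1],
    [[-0.2,0.1,-8.3],0,-1],
  ],
  newtons=80,
)

```text
time_s: 4.25
position: [0.4316, 0.0594, 0.0869]
eef_rot: [3.141, -0.0, 1.266]
wrist_force: [0.0, 1.0, -3.4]
opening: 0.388
grasp_force: 79.7
```

```bash
python3 w.py w3
```

```text
4.25 [0.4316 0.0594 0.0869] [ 3.1408e+00 -2.0000e-04  1.2655e+00] [ 0.   1.  -3.4] [-0.07 -0.07 -0.05] 79.70788395032287 0.38811870913834307
```

View pics/w3.png

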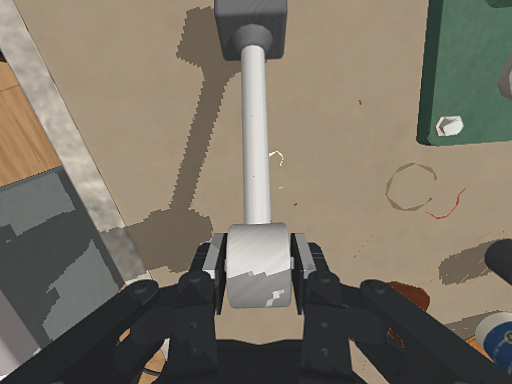

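The pin is held squarely and the foot is still trailing at the top of the picture (250,30). I'll lift on, then ease the grip.

Request:
carry_out(
  steps=[
    [[0,0,-1.5],0,-1],
    [[0,0,-3.5],0,-1],
    [[0,0,-5.5],0,-1],
    [[0,0,-7.5],0,-1],
    [[0,0,-9.5],0,-1],
    [[0,0,-11.5],0,-1],
    [[0,0,-13],0,-1],
    [[0,0,-13.5],0,-1],
  ],
  newtons=80,
)

```text
time_s: 5.3
position: [0.4316, 0.0594, 0.2222]
eef_rot: [3.141, -0.0, 1.265]
wrist_force: [-0.4, 0.0, -4.3]
opening: 0.389
grasp_force: 79.9
```

Request:
carry_out(
  steps=[
    [[0,0,0],0,-1],
    [[0,0,0],0,-1],
    [[0,0,0],0,-1],
    [[0,0,0],0,-1],
    [[0,0,0],0,-1],
    [[0,0,0],0,-1],
    [[0,0,0],0,-1],
    [[0,0,0],0,-1],
  ],
  newtons=50,
)

```text
time_s: 6.3
position: [0.4314, 0.0595, 0.2213]
eef_rot: [-3.142, -0.0, 1.266]
wrist_force: [-0.0, 0.3, -5.0]
opening: 0.389
grasp_force: 79.9
```

Request:
carry_out(
  steps=[
    [[0,0,0],0,-1],
    [[0,0,0],0,-1],
    [[0,0,0],0,-1],
    [[0,0,0],0,-1],
    [[0,0,0],0,-1],
    [[0,0,0],0,-1],
    [[0,0,0],0,-1],
    [[0,0,0],0,-1],
  ],
  newtons=20,
)

```text
time_s: 7.3
position: [0.4314, 0.0595, 0.2213]
eef_rot: [-3.142, -0.0, 1.266]
wrist_force: [-0.3, -0.4, -3.3]
opening: 0.389
grasp_force: 79.9
```

Run:
```python
from h import *
for i in range(8):
    s=monitor.get_state(); y=s["eef_rot"][2]; T=s["torque"]
    print(s["time_s"],s["grasp_force"],s["position"].round(4),s["wrist_force"].round(1),T.round(3),"about tool y",round(T[0]*np.sin(y)-T[1]*np.cos(y),3))
    im=viewer.grab_frame("side")
cv2.imwrite("pics/s4.png",im); np.save("pics/s4.npy",im)
```

```text
7.3 79.8985552880913 [0.4314 0.0595 0.2213] [-0.3 -0.4 -3.3] [-0.258  0.045 -0.015] about tool y -0.26
7.35 79.90005402825773 [0.4314 0.0595 0.2213] [ 0.  -0.1 -4.3] [-0.283  0.101 -0.063] about tool y -0.301
7.4 79.89935106597841 [0.4314 0.0595 0.2213] [ 0.6  0.6 -4.1] [-0.282  0.014  0.015] about tool y -0.273
7.45 79.89943603053689 [0.4314 0.0595 0.2213] [-0.2 -0.  -4.1] [-0.268  0.08   0.06 ] about tool y -0.279
7.5 79.89998107776046 [0.4314 0.0595 0.2213] [ 0.3 -0.5 -3.8] [-0.269  0.081  0.051] about tool y -0.281
7.55 79.89956374280155 [0.4314 0.0595 0.2213] [-0.1 -0.4 -4.1] [-0.287  0.07  -0.05 ] about tool y -0.295
7.6 79.8999735340476 [0.4314 0.0595 0.2213] [-0.3 -0.4 -4.4] [-0.267  0.075  0.018] about tool y -0.277
7.65 79.8994355276227 [0.4314 0.0595 0.2213] [-0.5 -0.8 -4. ] [-0.248  0.084  0.013] about tool y -0.262
```

The grip stayed at 80 N, because repeating the same opening doesn't apply a new grip force. I'll change the opening command slightly, still shut.

Request:
carry_out(
  steps=[
    [[0,0,0],0,-0.9],
    [[0,0,0],0,-0.9],
    [[0,0,0],0,-0.9],
    [[0,0,0],0,-0.9],
    [[0,0,0],0,-0.9],
    [[0,0,0],0,-0.9],
    [[0,0,0],0,-0.9],
    [[0,0,0],0,-0.9],
  ],
  newtons=20,
)

```text
time_s: 8.7
position: [0.4314, 0.0595, 0.2213]
eef_rot: [3.142, -0.0, 1.266]
wrist_force: [-0.6, 0.1, -3.7]
opening: 0.389
grasp_force: 79.9
```

Request:
carry_out(
  steps=[
    [[0,0,0],0,-0.6],
    [[0,0,0],0,-0.5],
    [[0,0,0],0,-0.4],
    [[0,0,0],0,-0.35],
    [[0,0,0],0,-0.32],
    [[0,0,0],0,-0.3],
    [[0,0,0],0,-0.28],
    [[0,0,0],0,-0.28],
  ],
  newtons=20,
)

```text
time_s: 9.7
position: [0.4314, 0.0595, 0.2213]
eef_rot: [3.142, -0.0, 1.266]
wrist_force: [0.4, -1.1, -4.0]
opening: 0.39
grasp_force: 79.9
```

Request:
carry_out(
  steps=[
    [[0,0,0],0,-0.27],
    [[0,0,0],0,-0.265],
    [[0,0,0],0,-0.26],
    [[0,0,0],0,-0.255],
    [[0,0,0],0,-0.25],
    [[0,0,0],0,-0.245],
    [[0,0,0],0,-0.24],
    [[0,0,0],0,-0.24],
  ],
  newtons=20,
)

```text
time_s: 10.7
position: [0.4314, 0.0595, 0.2213]
eef_rot: [-3.142, -0.0, 1.266]
wrist_force: [0.1, 0.3, -4.3]
opening: 0.385
grasp_force: 79.9
```

Request:
carry_out(
  steps=[
    [[0,0,0],0,-0.237],
    [[0,0,0],0,-0.234],
    [[0,0,0],0,-0.231],
    [[0,0,0],0,-0.228],
    [[0,0,0],0,-0.225],
    [[0,0,0],0,-0.222],
    [[0,0,0],0,-0.222],
    [[0,0,0],0,-0.222],
  ],
  newtons=20,
)

```text
time_s: 11.7
position: [0.4314, 0.0595, 0.2213]
eef_rot: [3.142, -0.0, 1.266]
wrist_force: [0.9, 0.0, -4.5]
opening: 0.394
grasp_force: 71.6
```

Run:
```python
from h import *
o=[]
for i in range(8):
    s=monitor.get_state(); o.append(s["opening"]); viewer.calibration("side"); viewer.grab_frame("side")
print(s["time_s"],s["grasp_force"],np.mean(o),np.std(o))
```

```text
12.05 71.61958054639399 0.39345108883953595 0.0015861185663006503
```

Easing now works: opening slightly brings it to 71.6 N. I'll continue in fine steps.

Request:
carry_out(
  steps=[
    [[0,0,0],0,-0.221],
    [[0,0,0],0,-0.22],
    [[0,0,0],0,-0.219],
    [[0,0,0],0,-0.218],
    [[0,0,0],0,-0.217],
    [[0,0,0],0,-0.216],
    [[0,0,0],0,-0.216],
    [[0,0,0],0,-0.216],
  ],
  newtons=20,
)

```text
time_s: 13.1
position: [0.4314, 0.0594, 0.2213]
eef_rot: [3.142, -0.0, 1.266]
wrist_force: [1.0, -0.3, -3.6]
opening: 0.394
grasp_force: 67.7
```

Request:
carry_out(
  steps=[
    [[0,0,0],0,-0.21],
    [[0,0,0],0,-0.203],
    [[0,0,0],0,-0.196],
    [[0,0,0],0,-0.189],
    [[0,0,0],0,-0.182],
    [[0,0,0],0,-0.175],
    [[0,0,0],0,-0.175],
    [[0,0,0],0,-0.175],
  ],
  newtons=20,
)

```text
time_s: 14.1
position: [0.4314, 0.0595, 0.2213]
eef_rot: [3.142, -0.0, 1.266]
wrist_force: [0.5, -0.9, -4.1]
opening: 0.415
grasp_force: 39.3
```

Request:
carry_out(
  steps=[
    [[0,0,0],0,-0.17],
    [[0,0,0],0,-0.165],
    [[0,0,0],0,-0.16],
    [[0,0,0],0,-0.155],
    [[0,0,0],0,-0.15],
    [[0,0,0],0,-0.146],
    [[0,0,0],0,-0.142],
    [[0,0,0],0,-0.142],
  ],
  newtons=20,
)

```text
time_s: 15.1
position: [0.4314, 0.0595, 0.2213]
eef_rot: [-3.142, -0.0, 1.266]
wrist_force: [-0.7, 0.2, -3.6]
opening: 0.43
grasp_force: 15.3
```

Request:
carry_out(
  steps=[
    [[0,0,0],0,-0.141],
    [[0,0,0],0,-0.14],
    [[0,0,0],0,-0.139],
    [[0,0,0],0,-0.138],
    [[0,0,0],0,-0.137],
    [[0,0,0],0,-0.136],
    [[0,0,0],0,-0.136],
    [[0,0,0],0,-0.136],
  ],
  newtons=20,
)

```text
time_s: 16.1
position: [0.4314, 0.0595, 0.2213]
eef_rot: [3.142, -0.0, 1.266]
wrist_force: [-0.3, -0.1, -4.5]
opening: 0.431
grasp_force: 11.8
```

```bash
cat > t.py <<'E'
from h import *
import sys
T=[];F=[]
for i in range(int(sys.argv[1])):
    s=monitor.get_state(); y=s["eef_rot"][2]; t=s["torque"]; T.append(t[0]*np.sin(y)-t[1]*np.cos(y)); F.append(s["wrist_force"][2]); im=viewer.grab_frame("side")
print(s["time_s"],s["position"].round(4),s["grasp_force"],s["opening"],np.round(T,2),"mean",np.mean(T),"Fz",np.mean(F))
np.save("pics/s5.npy",im)
E
python3 t.py 12
```

```text
16.65 [0.4314 0.0595 0.2213] 11.785878226510249 0.433607364651047 [-0.02 -0.04 -0.04  0.02 -0.02 -0.01 -0.03 -0.   -0.04 -0.04 -0.07 -0.06] mean -0.027988915790554 Fz -3.8123106295793683
```

It is settled: the mean moment is about -0.03 N m, or roughly 3° of lean. Now tighten and check.

Request:
carry_out(
  steps=[
    [[0,0,0],0,-0.2],
    [[0,0,0],0,-0.5],
    [[0,0,0],0,-1],
    [[0,0,0],0,-1],
    [[0,0,0],0,-1],
    [[0,0,0],0,-1],
    [[0,0,0],0,-1],
    [[0,0,0],0,-1],
  ],
  newtons=80,
)

```text
time_s: 17.7
position: [0.4314, 0.0595, 0.2213]
eef_rot: [3.142, -0.0, 1.266]
wrist_force: [-0.1, -0.0, -4.0]
opening: 0.38
grasp_force: 79.6
```

```bash
python3 t.py 4; python3 w.py w5
python3 - <<'E'
from h import *
im=np.load("pics/s5.npy"); w=np.load("pics/w5.npy")
a=cv2.resize(im[60:220,160:320],(400,400),interpolation=cv2.INTER_CUBIC)
cv2.imwrite("pics/m5.png",np.hstack([a,cv2.resize(w,(400,300))[:, :].copy() if 0 else cv2.copyMakeBorder(cv2.resize(w,(400,300)),0,100,0,0,cv2.BORDER_CONSTANT)]))
E
```

```text
17.85 [0.4314 0.0595 0.2213] 79.63614866137505 0.3806193413804199 [-0.02 -0.06 -0.05 -0.07] mean -0.05082174229163926 Fz -3.874505541846846
17.9 [0.4314 0.0594 0.2213] [-3.1416e+00 -1.0000e-04  1.2656e+00] [ 0.3 -0.2 -4.8] [-0.03  0.02  0.03] 79.6367608755827 0.3834545131427102
```

View pics/m5.png

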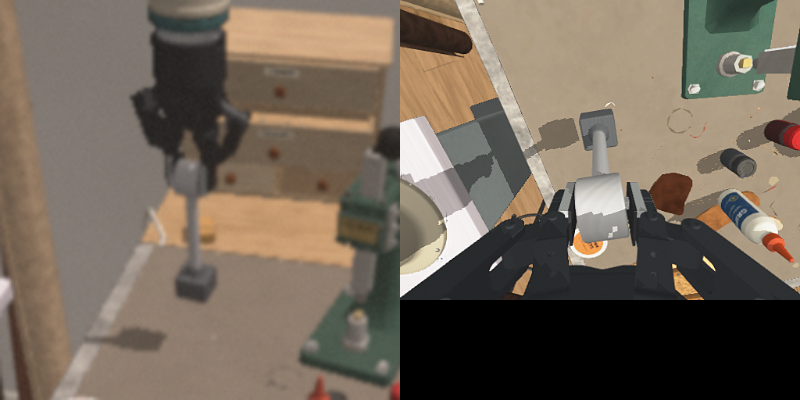

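Side view: the weight hangs close to plumb below the fingers. Wrist view: foot top at about (253,160) in the full picture. Next I'll compute the lean from that and average more moment readings.

```bash
python3 t.py 12
python3 - <<'E'
from h import *
c=dict(np.load("pics/w5_c.npz")); im=np.load("pics/w5.npy")
h=cv2.cvtColor(im,cv2.COLOR_BGR2HSV)
s=monitor.get_state(); y=s["eef_rot"][2]; t=s["position"]; tx=np.array([np.cos(y),np.sin(y)])
cv2.imwrite("pics/z5.png",cv2.resize(im[125:235,205:305],(500,550),interpolation=cv2.INTER_CUBIC))
for p,z in [((253,160),t[2]+.019-.13)]:
    q=onplane(c,[p],z)[0]; print(q,(q[:2]-t[:2])@tx)
E
```

```text
18.5 [0.4314 0.0595 0.2213] 79.63636670261621 0.3826053362787682 [-0.02 -0.02 -0.07 -0.04 -0.08 -0.09 -0.11 -0.05 -0.09 -0.03 -0.04 -0.05] mean -0.05769833294043556 Fz -4.188197711274346
[0.43568712 0.0827495  0.11028193] 0.023511083950215988
```

View pics/z5.png

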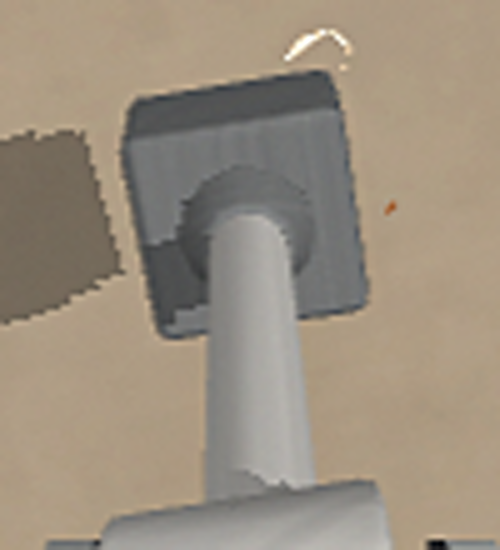

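The foot top's corners are at zoom (130,138), (338,108), (367,305) and (160,337), so its centre is at about picture (254.8,169.4). It looks turned by several degrees.

Run:
```python
from h import *
c=dict(np.load("pics/w5_c.npz"))
s=monitor.get_state(); y=s["eef_rot"][2]; t=s["position"]; M=np.array([[np.cos(y),np.sin(y)],[np.sin(y),-np.cos(y)]])
z=np.array([(130,138),(338,108),(367,305),(160,337)])/5+np.array([205,125])
for zz in (.105,.11,.115):
    q=(onplane(c,z,zz)[:,:2]-t[:2])@M.T; e=q[1]-q[0]; f=q[2]-q[1]
    print(zz,q.round(4).tolist(),q.mean(0).round(4),np.linalg.norm(e),np.linalg.norm(f),np.degrees(np.arctan2(e[0],e[1])))
cs=viewer.calibration("side")
from scipy.spatial.transform import Rotation as Ro
# side view: knuckle and foot px
for p in [(160+187/2.5,60+175/2.5),(160+195/2.5,60+283/2.5)]: print(p)
X=np.array([[*t[:2],t[2]+.019],[*t[:2],t[2]+.019-.145]]); Rm=R(cs)
pr,_=cv2.projectPoints(X,cv2.Rodrigues(Rm.T)[0],-Rm.T@cs["eye"],cs["mtx"],cs["D"]); print(pr.reshape(-1,2))
```

```text
0.105 [[0.029, -0.0224], [0.0343, 0.0142], [-0.0018, 0.0201], [-0.008, -0.0179]] [ 0.0134 -0.0015] 0.03698173078193204 0.036601139896855144 8.264469097060298
0.11 [[0.03, -0.0219], [0.0352, 0.014], [-0.0003, 0.0197], [-0.0063, -0.0175]] [ 0.0146 -0.0014] 0.03626899117870642 0.03589573532610861 8.264469097060328
0.115 [[0.0309, -0.0214], [0.036, 0.0138], [0.0013, 0.0194], [-0.0046, -0.0171]] [ 0.0159 -0.0013] 0.03555625157548069 0.03519033075536207 8.264469097060282
(234.8, 130.0)
(238.0, 173.2)
[[235.8192397  129.22446541]
 [236.57335104 173.84087305]]
```

The lean is about 6° on the foot's original side, which is borderline. I'll ease once more, with a small wiggle to break the stiction, then re-tighten gradually.

Request:
carry_out(
  steps=[
    [[0,0,0],0,-0.25],
    [[0,0,0],0,-0.24],
    [[0,0,0],0,-0.23],
    [[0,0,0],0,-0.22],
    [[0,0,0],0,-0.21],
    [[0,0,0],0,-0.2],
    [[0,0,0],0,-0.19],
    [[0,0,0],0,-0.19],
  ],
  newtons=20,
)

```text
time_s: 19.55
position: [0.4314, 0.0595, 0.2213]
eef_rot: [3.142, -0.0, 1.266]
wrist_force: [-0.4, 0.1, -3.9]
opening: 0.406
grasp_force: 45.8
```

Request:
carry_out(
  steps=[
    [[0,0,0],0,-0.18],
    [[0,0,0],0,-0.17],
    [[0,0,0],0,-0.16],
    [[0,0,0],0,-0.153],
    [[0,0,0],0,-0.147],
    [[0,0,0],0,-0.143],
    [[0,0,0],0,-0.14],
    [[0,0,0],0,-0.14],
  ],
  newtons=20,
)

```text
time_s: 20.55
position: [0.4314, 0.0595, 0.2213]
eef_rot: [-3.142, -0.0, 1.266]
wrist_force: [0.7, 0.7, -4.4]
opening: 0.426
grasp_force: 14.0
```

```bash
python3 t.py 8
```

```text
20.9 [0.4314 0.0595 0.2213] 14.015693203546107 0.4328517239038326 [-0.07 -0.04 -0.04  0.   -0.03 -0.03 -0.04 -0.01] mean -0.032576778728177394 Fz -3.987057952257672
```

Request:
carry_out(
  steps=[
    [[0.3,0,0],0,-0.137],
    [[0.6,0,0],0,-0.135],
    [[0.3,0,0],0,-0.134],
    [[0,0,0],0,-0.134],
    [[0,0,0],0,-0.134],
    [[0,0,0],0,-0.134],
    [[0,0,0],0,-0.134],
    [[0,0,0],0,-0.134],
  ],
  newtons=20,
)

```text
time_s: 21.95
position: [0.4314, 0.0595, 0.2213]
eef_rot: [-3.142, -0.0, 1.266]
wrist_force: [0.4, 0.4, -3.5]
opening: 0.433
grasp_force: 10.6
```

```bash
python3 t.py 16; python3 w.py w6
```

```text
22.7 [0.4314 0.0595 0.2213] 10.613003782345913 0.4343970366768167 [ 0.02  0.04  0.07  0.01  0.02 -0.01 -0.04  0.   -0.05 -0.04 -0.03 -0.03
  0.02 -0.03  0.01 -0.02] mean -0.0042056362763843325 Fz -4.273965144003011
22.75 [0.4314 0.0595 0.2213] [ 3.1415e+00 -1.0000e-04  1.2656e+00] [ 0.6 -0.3 -3.4] [-0.01  0.    0.02] 10.609927184705157 0.430004147246789
```

Now close to plumb (mean ≈ 0). I'll tighten gradually.

Request:
carry_out(
  steps=[
    [[0,0,0],0,-0.16],
    [[0,0,0],0,-0.19],
    [[0,0,0],0,-0.22],
    [[0,0,0],0,-0.26],
    [[0,0,0],0,-0.4],
    [[0,0,0],0,-1],
    [[0,0,0],0,-1],
    [[0,0,0],0,-1],
  ],
  newtons=70,
)

```text
time_s: 23.8
position: [0.4314, 0.0595, 0.2213]
eef_rot: [-3.142, -0.0, 1.266]
wrist_force: [0.3, 0.7, -4.0]
opening: 0.391
grasp_force: 69.8
```

```bash
python3 t.py 10; python3 w.py w7
python3 - <<'E'
from h import *
cv2.imwrite("pics/z67.png",np.hstack([cv2.resize(np.load(f"pics/{n}.npy")[125:245,205:305],(400,480),interpolation=cv2.INTER_CUBIC) for n in("w6","w7")]))
E
```

```text
24.25 [0.4314 0.0595 0.2213] 69.80590604245663 0.39131657320321317 [-0.1  -0.07  0.   -0.06 -0.08 -0.03 -0.05  0.01 -0.07  0.04] mean -0.03914371563062459 Fz -4.013749132356995
24.3 [0.4314 0.0595 0.2213] [ 3.1416e+00 -1.0000e-04  1.2656e+00] [ 0.5 -0.4 -3.1] [-0.01 -0.02 -0.01] 69.80536742135882 0.39048195595526364
```

View pics/z67.png

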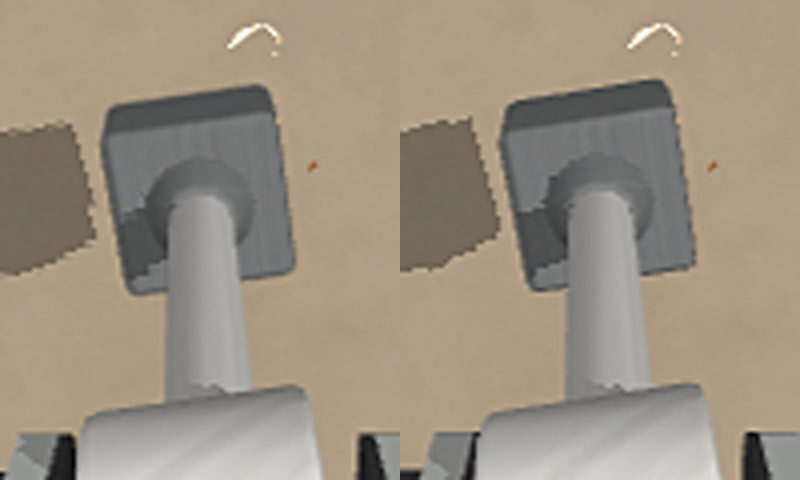

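w6 and w7 show the foot about 7 px closer to plumb than before, so roughly 3.5° of lean, and firm now. Next I'll locate the board numerically from the clean scene and side pictures.

Run:
```python
from h import *
for n,(cx,cy) in dict(scene=(320,255),side=(212,290)).items():
    im=np.load(f"pics/{n}0.npy"); c=viewer.calibration(n); h=cv2.cvtColor(im,cv2.COLOR_BGR2HSV)
    roi=np.zeros(im.shape[:2],np.uint8); 
    b={"scene":(300,225,380,295),"side":(190,258,268,325)}[n]; roi[b[1]:b[3],b[0]:b[2]]=1
    m=((h[...,0]>8)&(h[...,0]<28)&(h[...,1]>70)&(h[...,2]>150)).astype(np.uint8)*roi
    m=cv2.morphologyEx(m,cv2.MORPH_OPEN,np.ones((2,2)))
    cs,hi=cv2.findContours(m,cv2.RETR_CCOMP,cv2.CHAIN_APPROX_NONE)
    print(n,c and im[cy,cx],h[cy,cx],h[260,340] if n=="scene" else h[288,229])
    for i,k in enumerate(cs):
        if cv2.contourArea(k)<100: continue
        hole=hi[0][i][3]>=0
        W=onplane(c,k.reshape(-1,2),.018 if hole else .01)[:,:2]
        r=cv2.minAreaRect((W*1000).astype(np.float32)); M=cv2.moments((W*1e3).astype(np.float32))
        print("hole" if hole else "outer",cv2.contourArea(k),np.round(r[0],1),np.round(r[1],1),round(r[2],1),"centroid",round(M["m10"]/M["m00"],1),round(M["m01"]/M["m00"],1))
```

```text
scene [138 187 230] [ 16 102 230] [ 14 127 206]
outer 185.0 [ 491.8 -393. ] [60.2 40.4] 35.9 centroid 488.9 -401.3
outer 2198.0 [ 476.  -283.4] [137.  169.5] 86.3 centroid 490.1 -284.2
hole 106.5 [ 522.7 -292.5] [56.5 18.9] 81.3 centroid 522.9 -293.1
side [ 71 102 143] [ 13 128 143] [ 14 120 183]
outer 2358.5 [ 493.9 -287.8] [128.4 138.4] 83.8 centroid 498.8 -287.6
hole 120.5 [ 494.7 -323.9] [20.6 58.8] 85.7 centroid 493.8 -326.3
hole 215.5 [ 514.8 -278.4] [48.4 95.3] 39.9 centroid 512.7 -275.4
```

Request:
carry_out(
  steps=[
    [[-0.3,0.15,0],0,-1],
    [[-1,0.5,0],0,-1],
    [[-2.1,1.1,0],0,-1],
    [[-3.4,1.8,0],-1,-1],
    [[-4.9,2.5,0],-2,-1],
    [[-6.4,3.3,0],-3,-1],
    [[-7.9,4.1,0],-4,-1],
    [[-9.4,4.9,0],-5,-1],
  ],
  newtons=70,
)

```text
time_s: 25.35
position: [0.4499, -0.0463, 0.2212]
eef_rot: [-3.142, 0.0, 1.353]
wrist_force: [0.3, 0.5, -4.2]
opening: 0.387
grasp_force: 69.8
```

Run:
```python
from h import *
s=monitor.get_state(); y=s["eef_rot"][2]; t=s["position"]
D=np.array([.492,-.288])-t[:2]
print(s["time_s"],t,np.degrees(y),s["grasp_force"],D@[np.cos(y),np.sin(y)],D@[np.sin(y),-np.cos(y)])
```

```text
25.35 [ 0.44991202 -0.0463383   0.22124688] 77.50250384457593 69.8258263617754 -0.22682792906257854 0.09338557469793865
```

Request:
carry_out(
  steps=[
    [[-1.5,0.6,0],0,-1],
    [[-3.1,1.2,0],0,-1],
    [[-4.7,1.9,0],0,-1],
    [[-6.3,2.6,0],0,-1],
    [[-7.9,3.2,0],0,-1],
    [[-9.5,3.9,0],0,-1],
    [[-11.1,4.5,0],0,-1],
    [[-12.7,5.2,0],0,-1],
  ],
  newtons=70,
)

```text
time_s: 26.35
position: [0.4733, -0.1813, 0.2212]
eef_rot: [-3.142, -0.0, 1.353]
wrist_force: [-0.9, 0.4, -4.2]
opening: 0.389
grasp_force: 69.8
```

Request:
carry_out(
  steps=[
    [[-1.6,0.7,0],0,-1],
    [[-3.2,1.4,0],0,-1],
    [[-4.8,2,0],0,-1],
    [[-6.2,2.6,0],0,-1],
    [[-7.5,3.1,0],0,-1],
    [[-8.6,3.5,0],0,-1],
    [[-9.4,3.9,0],0,-1],
    [[-9.8,4.1,0],0,-1],
  ],
  newtons=70,
)

```text
time_s: 27.35
position: [0.4921, -0.2851, 0.2212]
eef_rot: [-3.141, -0.0, 1.353]
wrist_force: [-0.5, -0.5, -3.9]
opening: 0.387
grasp_force: 69.8
```

Request:
carry_out(
  steps=[
    [[0,0,0],0,-1],
    [[0,0,0],0,-1],
    [[0,0,0],0,-1],
    [[0,0,0],0,-1],
    [[0,0,0],0,-1],
    [[0,0,0],0,-1],
    [[0,0,0],0,-1],
    [[0,0,0],0,-1],
  ],
  newtons=70,
)

```text
time_s: 28.35
position: [0.492, -0.2847, 0.2213]
eef_rot: [-3.142, -0.0, 1.353]
wrist_force: [0.3, 0.1, -3.8]
opening: 0.392
grasp_force: 69.9
```

```bash
python3 t.py 6; python3 w.py w8
cat > b.py <<'E'
from h import *
import sys
n=sys.argv[1]
c=dict(np.load(f"pics/{n}_c.npz")); im=np.load(f"pics/{n}.npy"); h=cv2.cvtColor(im,cv2.COLOR_BGR2HSV)
m=((h[...,0]>8)&(h[...,0]<28)&(h[...,1]>70)&(h[...,2]>150)).astype(np.uint8); m[300:]=0
m=cv2.morphologyEx(m,cv2.MORPH_OPEN,np.ones((3,3)))
cs,hi=cv2.findContours(m,cv2.RETR_CCOMP,cv2.CHAIN_APPROX_NONE)
for i,k in enumerate(cs):
    if cv2.contourArea(k)<300: continue
    hole=hi[0][i][3]>=0
    W=onplane(c,k.reshape(-1,2),.022 if hole else .01)[:,:2]
    r=cv2.minAreaRect((W*1000).astype(np.float32)); print("hole" if hole else "outer",cv2.contourArea(k),cv2.boundingRect(k),np.round(r[0],1),np.round(r[1],1),round(r[2],1))
# grey dark foot
g=((h[...,1]<45)&(h[...,2]>60)&(h[...,2]<150)).astype(np.uint8); g[:100]=0;g[250:]=0;g[:,:180]=0;g[:,330:]=0
g=cv2.morphologyEx(g,cv2.MORPH_OPEN,np.ones((3,3)))
k=max(cv2.findContours(g,cv2.RETR_EXTERNAL,cv2.CHAIN_APPROX_NONE)[0],key=cv2.contourArea); print("foot",cv2.contourArea(k),cv2.boundingRect(k),cv2.minAreaRect(k))
for r in range(100,260,6): print(r,''.join('W' if m[r,x] else 'g' if g[r,x] else '.' for x in range(170,340,3)))
E
python3 b.py w8
```

```text
28.6 [ 0.492  -0.2847  0.2213] 69.8715359531343 0.38924364105881026 [-0.04 -0.05 -0.02 -0.02 -0.06 -0.04] mean -0.03733443707047915 Fz -3.887103410107857
28.65 [ 0.492  -0.2847  0.2212] [-3.1416e+00 -1.0000e-04  1.3528e+00] [ 0.4 -0.8 -3.6] [-0.01 -0.01 -0.03] 69.8726113513112 0.3894124146384332
outer 364.5 (503, 244, 9, 56) [ 791.1 -510.4] [10.7 90. ] 1.7
outer 1871.0 (104, 239, 107, 61) [ 325.2 -407.8] [179.4  54.2] 26.2
outer 700.5 (49, 238, 51, 44) [ 221.6 -364.8] [31.7 66.2] 27.7
outer 2143.0 (69, 201, 57, 64) [ 273.5 -337.5] [84.7 63.8] 27.1
outer 8874.0 (282, 196, 148, 104) [ 595.5 -451.6] [158.9 184.2] 89.9
outer 8176.0 (426, 180, 79, 120) [ 736.9 -462. ] [180.   95.9] 90.0
outer 312.0 (505, 178, 7, 65) [ 789.7 -417.3] [ 7.5 90. ] 1.9
outer 9513.0 (0, 110, 101, 135) [ 234.2 -259.4] [192.2 118.2] 62.6
outer 7546.0 (172, 103, 144, 111) [ 477.6 -283.1] [125.7 164. ] 84.3
outer 2232.5 (58, 14, 53, 57) [ 339. -118.] [54.2 54.9] 77.8
outer 3787.0 (269, 0, 112, 83) [ 589.7 -161.6] [126.9  49.5] 22.9
foot 2520.0 (224, 146, 57, 91) ((249.6834716796875, 190.77676391601562), (87.4153594
[... 1021 characters left out ...]
WWWWWWWWWW........
196 ................WWWWWWWggggggg...WWWWWWWWWWWWW.WW........
202 ....ggg.........WWWWWWWWWWgggg..WWWWWWWWWWWWWWWWW........
208 ....gg...........W..WWWWWWgggg...........................
214 ..........................gggg........................WWW
220 ..........................gggg..............WWWWWWWWWWWWW
226 .......................gggggggggggggg.WWWWWWWWWWWWWWWWWWW
232 ...................ggggggggg..gg......WWWWWWWWWWWWWWWWWWW
238 ..............gggg....................WW..ggggWWWWWWWWWWW
244 ....WWWWWWW...ggg......................W...gggg..WWWWWWWW
250 WWWWWWWWW..............................W...........WWWWWW
256 .WWWWWWW............................................WWWWW
```

Run:
```python
from h import *
c=dict(np.load("pics/w8_c.npz"))
im=np.load("pics/w8.npy"); h=cv2.cvtColor(im,cv2.COLOR_BGR2HSV)
m=((h[...,0]>8)&(h[...,0]<28)&(h[...,1]>70)&(h[...,2]>150))
L=[(np.where(m[r,200:235])[0][0]+200,r) for r in range(152,204,4)]
Rr=[(np.where(m[r,290:330])[0][-1]+290,r) for r in range(115,202,6)]
T=[(x,np.where(m[95:130,x])[0][0]+95) for x in range(232,306,6)]
B=[(x,np.where(m[190:216,x])[0][-1]+190) for x in list(range(226,244,3))+list(range(276,315,4))]
for nm,P in zip("LRTB",(L,Rr,T,B)):
    W=onplane(c,P,.01)[:,:2]; v=cv2.fitLine((W*1e3).astype(np.float32),cv2.DIST_HUBER,0,.01,.01).ravel()
    print(nm,np.round(v[2:],1),"ang",np.degrees(np.arctan2(v[1],v[0])).round(1),P[::4], np.abs((W*1e3-v[2:])@[-v[1],v[0]]).max().round(1))
# foot top corner-ish: ray of foot mask top centre
s=monitor.get_state();print(s["position"],onplane(c,[(248,154),(223,150),(276,147)],.11))
```

```text
L [ 435.2 -288.6] ang 83.7 [(np.int64(209), 152), (np.int64(212), 168), (np.int64(215), 184), (np.int64(217), 200)] 15.7
R [ 558.7 -291.3] ang 84.3 [(np.int64(310), 115), (np.int64(311), 139), (np.int64(313), 163), (np.int64(314), 187)] 0.6
T [ 527.3 -226.2] ang -8.1 [(232, np.int64(102)), (256, np.int64(109)), (280, np.int64(106)), (304, np.int64(103))] 8.2
B [ 491.7 -346.7] ang -5.9 [(226, np.int64(212)), (238, np.int64(211)), (284, np.int64(206)), (300, np.int64(204))] 1.9
[ 0.49200381 -0.28471011  0.22125331] [[ 0.49113553 -0.25526891  0.11      ]
 [ 0.47088491 -0.24721779  0.11      ]
 [ 0.51601368 -0.25454428  0.11      ]]
```

Board centre ≈ (0.4975, -0.285), yaw ≈ -6°. I'll shift -0.8/+0.7 cm, turn 2°, and descend partway.

Request:
carry_out(
  steps=[
    [[-0.2,0.2,0.2],0.5,-1],
    [[-0.4,0.4,0.8],1,-1],
    [[-0.6,0.6,1.6],1.5,-1],
    [[-0.8,0.7,2.4],2,-1],
    [[-0.8,0.7,3.1],2,-1],
    [[-0.8,0.7,3.6],2,-1],
    [[-0.8,0.7,3.9],2,-1],
    [[-0.8,0.7,4],2,-1],
  ],
  newtons=70,
)

```text
time_s: 29.7
position: [0.4971, -0.294, 0.1812]
eef_rot: [3.142, -0.0, 1.318]
wrist_force: [0.4, 0.2, -3.6]
opening: 0.389
grasp_force: 69.9
```

```bash
python3 t.py 10; python3 w.py w9; sed -i 's/m\[300:\]=0/m[320:]=0/;s/range(100,260,6)/range(70,230,5)/' b.py; python3 b.py w9 | tail -34
```

```text
30.15 [ 0.4971 -0.294   0.1814] 69.88248188048601 0.3893608428935838 [ 0.    0.02 -0.    0.   -0.03 -0.02 -0.02 -0.05 -0.03 -0.09] mean -0.022052504186044743 Fz -4.0377368555240505
30.2 [ 0.4971 -0.294   0.1813] [ 3.1414 -0.      1.3179] [-0.5  0.4 -4.4] [-0.03 -0.02  0.09] 69.88360052928329 0.38910080621703974
outer 3018.0 (15, 0, 61, 66) [ 337.2 -116.5] [55.5 54.8] 61.0
foot 2549.0 (224, 147, 58, 90) ((249.38436889648438, 191.03546142578125), (85.9693374633789, 57.68891906738281), 85.48600769042969)
70 ...................................WWWW..................
75 .........................................................
80 .........................................................
85 .........................................................
90 .........................................................
95 ..........................................WWWW...........
100 ................................WWWWWWWWWWWWWW...........
105 ......................WWWWWWWWWWWWWWWWWWWW..WW...........
110 ............WWWWWWWWWWWWWWWWWWWWWWWWWWWWWWWWWW...........
115 .WWWWWWWWWWWWWWWWWWWWWWWWWWWWWWWWWWWW
[... 684 characters left out ...]
WWWWWWWWWW........
175 ..........WWWWWWW....gggggggggggggggW....WWWWWWWW........
180 ...........WWWWWW.....gggggggg.gggggW...WWWWWWWWW........
185 ...........WWWWWW.....ggg.gggg.ggggg.WWWWWWWWWWWW........
190 ............WWWWW.....gggggggg..gggggWWWWWWWWWWWW........
195 ............WWWWWWWWWW.ggggggg..WWW.WWWWWWWWWWWWW........
200 ............WWWWWWWWWWWWWggggg..WWWWWWWWWWWWWW..WW.......
205 .............WWWWWWWWWWWWWgggg..WWWWWWWWWWWWWWWWW........
210 .............WWWWWWWWWWWWWgggg...WWWWWWWWW...............
215 .............WW..WWWWWWWWWgggg...........................
220 ..............WWWWW.......gggg.......................WWWW
225 .........................ggggggggggggg.......WWWWWWWWWWWW
```

Run:
```python
from h import *
c=dict(np.load("pics/w9_c.npz"))
im=np.load("pics/w9.npy"); h=cv2.cvtColor(im,cv2.COLOR_BGR2HSV)
m=((h[...,0]>8)&(h[...,0]<28)&(h[...,1]>70)&(h[...,2]>150))
s=monitor.get_state(); t=s["position"];y=s["eef_rot"][2]; M=np.array([[np.cos(y),np.sin(y)],[np.sin(y),-np.cos(y)]])
tool=lambda P,z:((onplane(c,P,z)[:,:2]-t[:2])@M.T*1e3)
L=[(np.where(m[r,190:225])[0][0]+190,r) for r in range(152,204,4)]
Rr=[(np.where(m[r,290:330])[0][-1]+290,r) for r in range(115,195,6)]
T=[(x,np.where(m[90:130,x])[0][0]+90) for x in range(240,306,6)]
B=[(x,np.where(m[190:226,x])[0][-1]+190) for x in list(range(216,240,3))+list(range(276,296,4))]
for n,P in zip("LRTB",(L,Rr,T,B)): W=tool(P,.01); print(n,np.median(W,0).round(1))
# foot edges: dark +x side face/top face brightness down column 250, and horizontal on row 172
print("col250",[int(v) for v in h[130:200:2,250,2]]); print("sat",[int(v) for v in h[130:200:2,250,1]])
print("row172 V",[int(v) for v in h[172,205:295:2,2]]); print("row172 S",[int(v) for v in h[172,205:295:2,1]])
print(tool([(250,145),(250,150),(250,155)],.037).round(1), tool([(232,172),(279,172)],.067).round(1))
```

```text
L [ -7.6 -61.9]
R [16.8 59.1]
T [74.1 13.5]
B [-57.4 -26.3]
col250 [192, 188, 153, 238, 202, 172, 203, 200, 186, 67, 71, 71, 68, 113, 110, 108, 107, 110, 88, 86, 89, 106, 113, 121, 119, 119, 120, 120, 119, 120, 120, 121, 121, 121, 119]
sat [167, 167, 170, 143, 141, 139, 142, 142, 144, 69, 7, 0, 8, 5, 5, 5, 2, 7, 3, 3, 6, 5, 2, 6, 6, 6, 11, 9, 9, 11, 13, 15, 15, 13, 11]
row172 V [178, 177, 172, 174, 174, 179, 136, 115, 121, 124, 110, 114, 140, 124, 86, 107, 108, 107, 81, 64, 66, 80, 95, 111, 115, 113, 117, 111, 99, 100, 100, 82, 111, 106, 106, 107, 221, 161, 120, 129, 133, 154, 188, 202, 191]
row172 S [115, 118, 116, 114, 114, 115, 118, 164, 160, 158, 153, 125, 135, 132, 15, 5, 7, 2, 9, 8, 8, 10, 5, 5, 9, 2, 7, 2, 3, 3, 5, 6, 5, 2, 2, 26, 148, 141, 136, 138, 117, 169, 175, 181, 180]
[[31.  -6.3]
 [26.1 -6.4]
 [21.1 -6.4]] [[ 11.8 -21.8]
 [ 11.8  20.2]]
```

The foot is within 2 mm of the pad's centre, so I'll descend straight down, slowly.

Request:
carry_out(
  steps=[
    [[0,0,0.3],0,-1],
    [[0,0,0.7],0,-1],
    [[0,0,1.1],0,-1],
    [[0,0,1.5],0,-1],
    [[0,0,1.8],0,-1],
    [[0,0,2],0,-1],
    [[0,0,2.1],0,-1],
    [[0,0,2.2],0,-1],
  ],
  newtons=70,
)

```text
time_s: 31.25
position: [0.4972, -0.2941, 0.1594]
eef_rot: [3.141, 0.0, 1.318]
wrist_force: [0.1, -0.2, -4.1]
opening: 0.389
grasp_force: 69.9
```

Request:
carry_out(
  steps=[
    [[0,0,0.05],0,-1],
    [[0,0,0.1],0,-1],
    [[0,0,0.15],0,-1],
    [[0,0,0.2],0,-1],
    [[0,0,0.25],0,-1],
    [[0,0,0.3],0,-1],
    [[0,0,0.3],0,-1],
    [[0,0,0.3],0,-1],
  ],
  newtons=70,
)

```text
time_s: 32.25
position: [0.4978, -0.2946, 0.1585]
eef_rot: [3.138, 0.001, 1.318]
wrist_force: [-2.1, 0.8, 7.7]
opening: 0.391
grasp_force: 70.7
```

```bash
python3 t.py 8
```

```text
32.6 [ 0.4977 -0.2946  0.1584] 70.71830607019365 0.3872595581543089 [-0.03 -0.08 -0.02 -0.03 -0.06 -0.06 -0.02 -0.02] mean -0.040524155503824724 Fz 7.953590970945365
```

Contact made, with about 12 N carried by the pad. I'll ease gradually so that the sole beds flat, then open.

Request:
carry_out(
  steps=[
    [[0,0,0],0,-0.22],
    [[0,0,0],0,-0.2],
    [[0,0,0],0,-0.18],
    [[0,0,0],0,-0.165],
    [[0,0,0],0,-0.15],
    [[0,0,0],0,-0.14],
    [[0,0,0],0,-0.13],
    [[0,0,0],0,-0.13],
  ],
  newtons=20,
)

```text
time_s: 33.65
position: [0.4977, -0.2944, 0.1579]
eef_rot: [3.139, 0.001, 1.318]
wrist_force: [-0.3, 0.9, 4.5]
opening: 0.433
grasp_force: 8.9
```

```bash
python3 t.py 6
```

```text
33.9 [ 0.4977 -0.2944  0.1579] 8.85136419616174 0.4324692338760502 [-0.02 -0.03  0.01  0.05  0.02  0.02] mean 0.007978424522905038 Fz 5.462764519352828
```

Request:
carry_out(
  steps=[
    [[0,0,0],0,-0.125],
    [[0,0,0],0,-0.12],
    [[0,0,0],0,-0.115],
    [[0,0,0],0,-0.11],
    [[0,0,0],0,-0.1],
    [[0,0,0],0,-0.08],
    [[0,0,0],0,-0.05],
    [[0,0,0],0,0],
  ],
  newtons=20,
)

```text
time_s: 34.95
position: [0.497, -0.294, 0.156]
eef_rot: [-3.141, -0.0, 1.318]
wrist_force: [-0.2, 0.2, -0.7]
opening: 0.499
grasp_force: 0.2
```

Request:
carry_out(
  steps=[
    [[0,0,0],0,0.15],
    [[0,0,0],0,0.3],
    [[0,0,0],0,0.5],
    [[0,0,0],0,0.7],
    [[0,0,0],0,0.8],
    [[0,0,0],0,0.8],
    [[0,0,0],0,0.8],
    [[0,0,0],0,0.8],
  ],
)

```text
time_s: 35.95
position: [0.4971, -0.294, 0.1562]
eef_rot: [-3.142, -0.0, 1.318]
wrist_force: [0.1, -0.4, 0.6]
opening: 0.902
grasp_force: 0.0
```

```bash
python3 t.py 2; python3 w.py w10; sed -i 's/range(70,230,5)/range(90,330,8)/;s/g\[250:\]=0/g[330:]=0/' b.py; python3 b.py w10|tail -31
```

```text
36.0 [ 0.4971 -0.294   0.1563] 0.0 0.9006700923933108 [0.01 0.02] mean 0.013972073484265789 Fz 0.30563527688420183
36.05 [ 0.4971 -0.294   0.1562] [-3.1416e+00 -1.0000e-04  1.3179e+00] [-0.4 -0.1  0.2] [-0.    0.06  0.02] 0.0 0.9004277066553339
foot 3015.0 (199, 152, 80, 120) ((254.73974609375, 206.52740478515625), (85.08891296386719, 107.2096939086914), 20.556045532226562)
90 .........................................................
98 .....................................WWWWWWWWWW..........
106 .....................WWWWWWWWWWWWWWWWWWWWWW...WW.........
114 WWWWWWWWWWWWWWWWWWWWWWWWWWWWWWWWWWWWWWWWWWWWWWWW.........
122 WWWWWW...WWWWWWWWWWWWWWWWWWWWWWWWWWWWWWWWWWWWWWW.........
130 WWWWWWWWWWWWWWWWWWWWWWW..WWWWWWWgWWWWWWWWWWWWWWW.........
138 WWWWW.WWWWWWWWWWWWWWg.WWWW...WWWWWWW...WWWWWWWWWW........
146 .WWWWWWWWWWWWWW.WWWWWWWWWWWWWW.WWWWW...WWWWWWWWWW........
154 .......WWWWWW.WW.WWWWWW......gggWWWW...WWWWWWWWWW........
162 .......WWWWWWW.gW......ggggggggggWWW....WWWWWWWWWW.......
170 ........WWWWWW....gggggggggggggggg.WW...WWWWWWWWWW.......
178 .........WWWWWW....gggggggggggggggg.W..
[... 434 characters left out ...]
.........WWWWWW.WW
242 ...............................gg.....WWWW.WWWWWWWWWWWWW.
250 ................................gg....WWWWWWWWWW.WWWWWWW.
258 .................................gggg.WW.WWWWWWWWWWWWWW..
266 .....WWW..W.......................gggg.WWWWWWWWWWWWWWWW..
274 .....WWWW.WW..................gggg..ggg.WWWWWWWW.WWWWWW..
282 .....WWWW..WW....ggggggggggggggggggggggWWWWWWWW..WWWW.WW.
290 .....WWWWWW.WWgggggggggggggg.ggggg.WWWWW.WWWWWWW..WWWWWWW
298 ..WW..WWW.WW.WWWggggggg.....WWWWWWWWWWWWW.WWWWWWW.WWWW.WW
306 .WWWW.WWWW..WWWWW.WWg....WWWWWWWWWWWWWWWWWWWWWWWWW.WWWW..
314 WWWWWW..WWW.WW.WW..WWWW.W.WWWWWWWWWW.WWWWWWWWWWWWW.WWWW..
322 .........................................................
```

The weight stands free inside the fence. Raise straight up, then check.

Request:
carry_out(
  steps=[
    [[0,0,-0.6],0,0.8],
    [[0,0,-1.6],0,0.8],
    [[0,0,-3],0,0.8],
    [[0,0,-4.5],0,0.8],
    [[0,0,-6],0,0.8],
    [[0,0,-7.5],0,0.8],
    [[0,0,-9],0,0.8],
    [[0,0,-10],0,0.8],
  ],
)

```text
time_s: 37.1
position: [0.4972, -0.2941, 0.2575]
eef_rot: [3.141, 0.0, 1.318]
wrist_force: [0.2, 1.4, 0.1]
opening: 0.897
grasp_force: 0.0
```

```bash
python3 w.py w11
python3 - <<'E'
from h import *
# weight upright? predicted vs seen: knuckle top in side view
c=viewer.calibration("side"); im=viewer.grab_frame("side"); ref=np.load("pics/side0.npy")
d=(cv2.absdiff(im,ref).max(2)>35).astype(np.uint8); d[:, :150]=0; d[:,320:]=0; d[:190]=0
ys,xs=np.where(d); Rm=R(c)
P=np.array([[.4975,-.285,z] for z in (.012,.042,.172,.192)])
print(cv2.projectPoints(P,cv2.Rodrigues(Rm.T)[0],-Rm.T@c["eye"],c["mtx"],c["D"])[0].reshape(-1,2).round(0).tolist())
h=cv2.cvtColor(im,cv2.COLOR_BGR2HSV)
for r in range(195,310,6): 
    g=[x for x in range(205,255) if d[r,x] and h[r,x,1]<45]; print(r,(g[0],g[-1],len(g)) if g else None,end=' ')
E
```

```text
37.1 [ 0.4972 -0.2941  0.2575] [3.1406e+00 3.0000e-04 1.3179e+00] [0.2 1.4 0.1] [-0.02  0.02 -0.03] 0.0 0.8966402075903089
[[229.0, 288.0], [229.0, 279.0], [227.0, 237.0], [227.0, 230.0]]
195 (205, 253, 17) 201 (240, 250, 11) 207 (240, 248, 9) 213 None 219 None 225 None 231 (217, 230, 14) 237 (217, 232, 16) 243 None 249 None 255 None 261 None 267 (224, 228, 5) 273 (224, 227, 4) 279 (219, 234, 16) 285 (218, 234, 17) 291 (218, 233, 16) 297 None 303 None 309 None
```

```bash
python3 -c "
from workcell import workorder
print(workorder.close_job())"
```

```text
the job is handed in; nothing more can be done
None
```

I stood the weight upright on the pad inside the fence, let go without dropping it, backed the arm off, and handed the job in at about 37 s; the hand-in returned no verdict. By the wrist moment, it hung about 4° off plumb under a firm 70 N grip on the way. The final side picture agrees with it standing upright, with the foot within about 8 mm of the pad's centre.

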